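# Put the stapler away in the free bay and cover it

## Robot

A 6-joint arm with a two-finger parallel gripper is mounted at the origin on a cart in front of the work surface, level with it; the furniture and walls round the work are solid. World frame = base frame: x ahead of the robot, y to its left, z up, the work surface at z = 0. Lengths are in m, angles in rad, forces in N, time in s.
With the tool pointing down it reaches from about 0.4 to 0.825 m from the base axis. Payload 7 kg.
Tool frame: the origin (TCP) lies at the very end of the fingers, on their centre line; the grasp point (between the pads) lies 19 mm behind it; z points along the fingers, y is the line along which they close (so a half turn about z gives the same grasp; the last joint's range is limited). The gripper opens to 88 mm and grips with 3 to 60 N. Pads are 19 mm wide; open, the fingers measure 130 mm over their backs; the gripper's body (78 mm by 193 mm) begins 47 mm behind the grasp point.
Start: joints at [-0.823, 0.359, 0.012, 0, -1.224, -0.288], TCP at [0.3, -0.605, 0.206] pointing down, gripper open.
Joint ranges: [-3.07, 3.07], [-1.43, 2.12], [-1.02, 1.25], [-3.03, 1.67], [-3.05, -0], [-3.03, 3.03]. Speed limits (rad/s): [2.39, 2.39, 3.01, 3.14, 3.14, 3.14].

## Interface

Orientations are given as [roll, pitch, yaw] about the fixed x, y, z axes, in that order (R = Rz(yaw) Ry(pitch) Rx(roll)).
In Python, from station import arm, grab_frame gives the robot as it stands.
- The arm moves only by the tool jog_arm, never from a script. Its argument "deltas" is a list that holds one entry, the list of rows, each a list of 4 numbers: the shift along the tool's x, y, z in units of 60 mm (1.0 is 60 mm), then the turn about the tool's z in units of 5 degrees (1.0 is 5 degrees). A call has 1 to 8 rows; each row is the pose to reach, as a shift and turn from the pose commanded when the call began, along the tool's axes at that moment; what a row does not reach only later rows make up. A row lasts 1/8 s, in which the tool goes at most 62.5 mm and 10.7 degrees, less where a joint would pass 70% of its speed; a pose out of reach is approached as far as the arm can. A call with a gripper value outside its range is refused whole. "grip" is the finger opening in mm, from 0 to 87.6, set as the call begins (left out, the last holds). The fingers move at their own pace and stop on an object; "squeeze" is the grip in N (left out, the last holds). Time passes only in rows, so rows that repeat a pose let the fingers close. It gives the time, the measured TCP pose, the force, the opening and the grip force at its end, in the units of the state.
- arm.get_state(): the state, without advancing time (a new reading comes with each control period).
- grab_frame(name): name is "side" or "top"; returns a dict with "img" (384x512x3 uint8, red, green, blue), "vfov" (degrees; the focal length in pixels is half the picture's height over the tangent of half this angle, whatever the lens; pixels are square), "cx", "cy" (the principal point, pixels), "xyz" and "rotation" of the camera in the world. Camera axes: x right, y down, z forward; pixel columns grow to the right and rows downward; lengths in m; the calibration is good to about 2 mm. A picture is of the moment at which its call begins. There is no depth.
- arm.job_done(): hands the job in; it is judged then, once.
The state is a dict: "t": time; "q": joint angles; "qd": joint speeds; "joint_efforts": joint torques, N m; "eef_pos": TCP position; "ee_rot": TCP orientation; "force": force on the tool from outside, world axes, zero at the start; "moment": the same for the moment, N m; "width": finger opening in m; "gripper_force": force on a finger pad.
Only numpy, scipy, OpenCV 4.12 (cv2) and the standard library are available. Lean on these libraries where they do the work, as an engineer would, in place of code of your own. Each camera call takes 0.05 s, during which the arm holds its last target. There are 200 camera calls.

## Task

One bay of the sloping three-bay desk organiser is empty. Set the stapler down gently in that bay, on its base and lengthwise up the slope (either end up), moving the sliding clear cover out of the way first if it is in your way, and then slide the cover (it has a blue fin to hold it by) until it sits squarely centred over the stapler's bay. Do not disturb the things in the other two bays, or the bottle and the tape roll beside the stapler.

Things in the scene. Friction and masses are not known exactly. Their poses are not given: they have to be found in the camera images.
- organiser: Light-wood sloping desk organiser, fixed; base 150 mm deep (x) by 296 mm wide (y), about 150 mm high. Origin: on the desk under the middle bay; x points to the high side (about the robot's left), y toward the robot. Strips 12 mm high part the bays; outer edges 20 mm high. Two steel rods (radius 3.5 mm) run along deck y at deck x = +-86 mm, z = 44 mm; corner posts 51 mm high.
- deck: The organiser's sloping tray, 30 degrees from level. Origin: centre of the middle bay, on top of its black rubber floor, 66 mm above the desk. x points up the slope (roughly world +y), y along the slide toward the robot, z square out of the floor (up and to the robot's right). Inner size 166 (x) by 284 mm (y); bays 95 mm apart centre to centre. The rubber grips: things stay where laid.
- bay_near (a point): Centre of the floor of the bay nearest the robot (deck x = 0, y = +95 mm, z = 0), axes as the deck.
- bay_middle (a point): Centre of the middle bay's floor (deck y = 0), axes as the deck.
- bay_far (a point): Centre of the floor of the bay farthest from the robot (deck y = -95 mm), axes as the deck.
- cover (a joint): Slide of the clear cover along deck y, in m: +0.095 = stop near the robot, over the near bay; 0 = over the middle bay; -0.095 = far stop, over the far bay. Starts anywhere; 1.2 N friction plus light damping; stays where left. The cover is a plate 190 (x) by 82 mm (y), 4 mm thick, with blue end strips; underside 48.5 mm, top 52.5 mm above the bay floor (deck z).
- cover_grip (a point): Point to grip on the cover's blue fin, on the cover's middle, 72 mm above the bay floor along deck z, axes as the deck. The fin is 14 mm thick (deck y), 50 mm long (deck x) and reaches to 82.5 mm above the floor; its foot plate ends 55 mm above the floor.
- stapler: Green desk stapler, 34 (x) by 128 (y, length) by 36 mm high, about 0.19 kg, starting on its base on the desk. Origin: centre of its underside. Base 34 mm wide, 7 mm high; the upper arm, by which to take it, is 22 mm wide (x) from 19 to 36 mm height, y = +-56 mm; at y = -59 to -35 mm the cheeks are 28 mm wide. It does not open.
- red_carton: Small red printed carton, 45 x 85 x 30 mm, loose, lying lengthwise up the slope in one of the bays. Origin: centre of its underside. To be left alone.
- blue_tin: Blue tin with lid, 66 x 92 x 36 mm, loose, lying lengthwise up the slope in another of the bays. Origin: centre of its underside. To be left alone.
- dropper_bottle: Amber dropper bottle, 33 mm across, 102 mm high, loose, standing upright past one end of the stapler. Origin: centre of its foot. To be left alone.
- tape_roll: Roll of tape, 92 mm across, 48 mm high, loose, lying flat past the other end of the stapler. Origin: centre of its underside. To be left alone.

How it is judged:
On the way:
1. the stapler lies at rest on its base, lengthwise, in the empty bay, let go (((y of stapler in the frame of deck between 0.07 and 0.12 m and x of stapler in the frame of deck between -0.03 and 0.03 m and z of stapler in the frame of deck between -0.006 and 0.006 m) or (y of stapler in the frame of deck between -0.025 and 0.025 m and x of stapler in the frame of deck between -0.03 and 0.03 m and z of stapler in the frame of deck between -0.006 and 0.006 m) or (y of stapler in the frame of deck between -0.12 and -0.07 m and x of stapler in the frame of deck between -0.03 and 0.03 m and z of stapler in the frame of deck between -0.006 and 0.006 m)) and angle between the z axis of stapler and the z axis of deck, either way round below 0.12 rad and angle between stapler's own z axis and vertical below 0.9 rad and angle between the y axis of stapler and the x axis of deck, either way round below 0.3 rad and linear speed of stapler below 0.02 m/s and contact force between the fingers and stapler below 0.1 N), for 0.3 s.
At the end, for the whole second after the job is handed in: The stapler lies released and at rest on the floor of the bay that was empty: on its base, lengthwise up the slope within 0.3 rad, its middle within 25 mm of the bay's centre line and 30 mm of the bay's middle along the slope; and the clear cover stands still, centred over that bay within 10 mm (((y of stapler in the frame of deck between 0.07 and 0.12 m and x of stapler in the frame of deck between -0.03 and 0.03 m and z of stapler in the frame of deck between -0.006 and 0.006 m and value of joint cover between 0.085 and 0.105 m and velocity of joint cover between -0.01 and 0.01 m/s) or (y of stapler in the frame of deck between -0.025 and 0.025 m and x of stapler in the frame of deck between -0.03 and 0.03 m and z of stapler in the frame of deck between -0.006 and 0.006 m and value of joint cover between -0.01 and 0.01 m and velocity of joint cover between -0.01 and 0.01 m/s) or (y of stapler in the frame of deck between -0.12 and -0.07 m and x of stapler in the frame of deck between -0.03 and 0.03 m and z of stapler in the frame of deck between -0.006 and 0.006 m and value of joint cover between -0.105 and -0.085 m and velocity of joint cover between -0.01 and 0.01 m/s)) and angle between the z axis of stapler and the z axis of deck, either way round below 0.12 rad and angle between stapler's own z axis and vertical below 0.9 rad and angle between the y axis of stapler and the x axis of deck, either way round below 0.3 rad and linear speed of stapler below 0.02 m/s and contact force between the fingers and stapler below 0.1 N); the robot touches nothing.
It fails at once if the red carton or the blue tin is shifted by more than 12 mm (distance of any of red_carton, blue_tin from where it was at the start of the episode above 0.012 m).
It fails at once if the dropper bottle or the tape roll is shifted by more than 20 mm or the bottle tipped (distance of any of dropper_bottle, tape_roll from where it was at the start of the episode above 0.02 m or angle between dropper_bottle's own z axis and vertical above 0.3 rad).
It fails at once if the stapler is dropped into the organiser instead of set down (it falls there, out of the fingers, at over 0.45 m/s, a drop of about 10 mm) (linear speed of stapler above 0.45 m/s and contact force between the fingers and stapler below 0.1 N and z of stapler in the frame of deck below 0.15 m and x of stapler in the frame of deck between -0.12 and 0.12 m and y of stapler in the frame of deck between -0.16 and 0.16 m).
It also fails if it takes over 58 s, if anything falls off the work surface, if the arm or the gripper's body presses on something with over 40 N, if the wrist force passes 120 N, or if a joint passes its speed limit or range.

## Working session

There is one attempt and no reset: what is moved stays moved. The work goes in short steps, Python scripts to look and compute and a tool call to move; the robot and the scene stay as the last step left them, time stands still between calls to the robot, and variables do not carry over. Pictures are saved under pics/ and viewed, at most 10 in all, crops included, and the job is handed in when it is done.

Besides the shell and the picture viewer there is one more tool, called after "Call:" as name([rows], argument=value, ...), one row to a line, values as JSON. jog_arm: Moves the arm, as the interface text tells. Its arguments: {"type":"object","properties":{"deltas":{"type":"array"},"grip":{"type":"number"},"squeeze":{"type":"number"}},"required":["deltas"]}

```bash
mkdir -p pics; ls
python3 - <<'E'
from station import arm, grab_frame
import cv2,numpy as np
print(arm.get_state())
for n in("side","top"):
    f=grab_frame(n); cv2.imwrite(f"pics/{n}0.png",cv2.resize(f["img"][:,:,::-1],(800,600),interpolation=cv2.INTER_CUBIC))
    cv2.imwrite(f"/tmp/{n}0.png",f["img"][:,:,::-1])
    print(n,{k:(np.array(v).tolist()) for k,v in f.items() if k!="img"})
E
```

```text
pics
{'t': 0.0, 'q': array([-8.22904527e-01,  3.59381108e-01,  1.10581769e-02, -3.42203544e-04,
       -1.22410529e+00, -2.88134567e-01]), 'qd': array([-1.00612678e-03, -9.12719115e-04,  8.45439031e-05, -5.76325662e-04,
        2.83585190e-04, -5.22443054e-04]), 'joint_efforts': array([-2.41793219e-03, -5.82719028e+01,  2.93055797e+01,  6.99740231e+00,
        6.90367728e-03, -1.02625756e-04]), 'eef_pos': array([ 0.29927499, -0.60444153,  0.20512759]), 'ee_rot': array([ 3.13993662e+00, -1.55336983e-04, -2.68195183e+00]), 'force': array([-0.32441718,  0.43815904,  0.17420416]), 'moment': array([ 0.03859058, -0.01965725, -0.06542104]), 'gripper_force': 0.0, 'width': 0.08778276801174272}
side {'vfov': 52.706403990760535, 'cx': 246.85253445145355, 'cy': 197.51674989412362, 'xyz': [0.40105978207206255, 0.7820347967847899, 0.6710355862504396], 'rotation': [-2.1781228358926885, 0.006459603126820035, -2.9858631380185594]}
top {'vfov': 46.15437562244091, 'cx': 245.6922368700873, 'cy': 189.10555973740907, 'xyz': [0.36059677962271874, -0.0661554379362707, 1.566461453188724], 'rotation': [-3.034785545714562, 0.010249016896392904, -1.5671334401920154]}
```

View pics/side0.png

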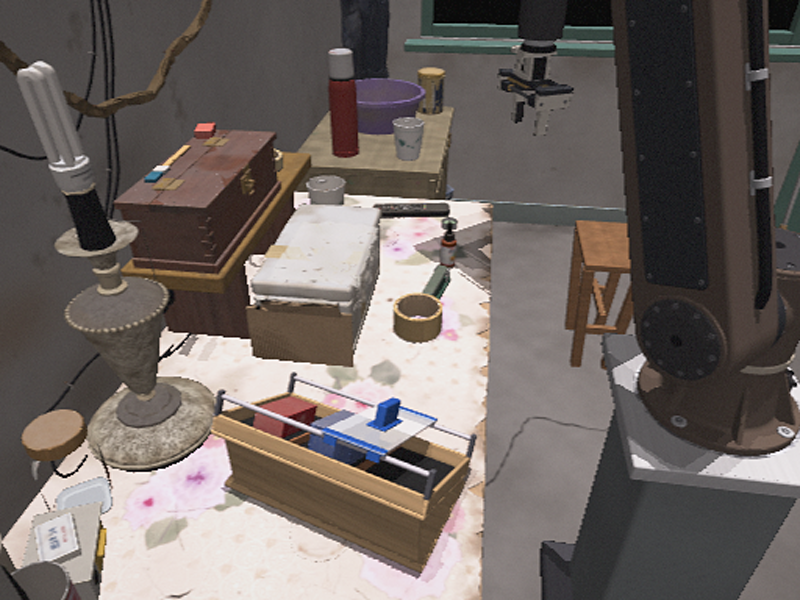

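View pics/top0.png

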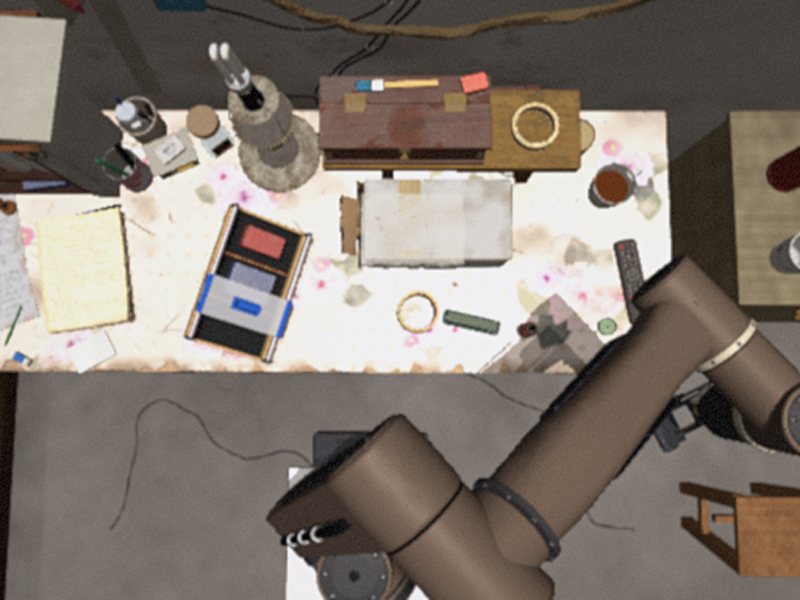

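Run:
```python
import cv2,numpy as np
s=cv2.imread("/tmp/side0.png");t=cv2.imread("/tmp/top0.png")
def c(i,x,y,w,h,k): return cv2.resize(i[y:y+h,x:x+w],(w*k,h*k),interpolation=cv2.INTER_CUBIC)
cv2.imwrite("pics/A.png",c(s,130,232,190,145,4))
m=np.zeros((600,800,3),np.uint8)
m[:575,:450]=c(t,115,125,90,115,5)
m[:250,450:]=c(t,250,180,70,50,5)
m[250:600,450:750]=c(s,245,135,60,70,5)
cv2.imwrite("pics/B.png",m)
```

```text
(no output)
```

View pics/A.png

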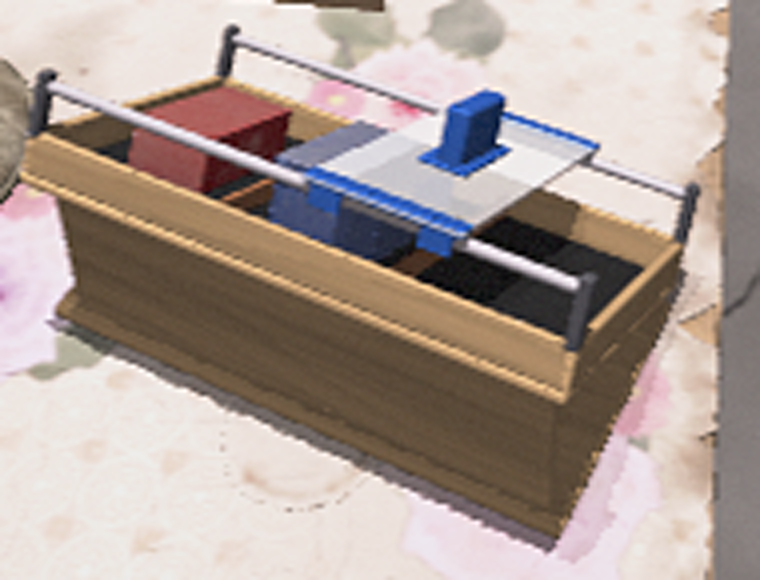

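View pics/B.png

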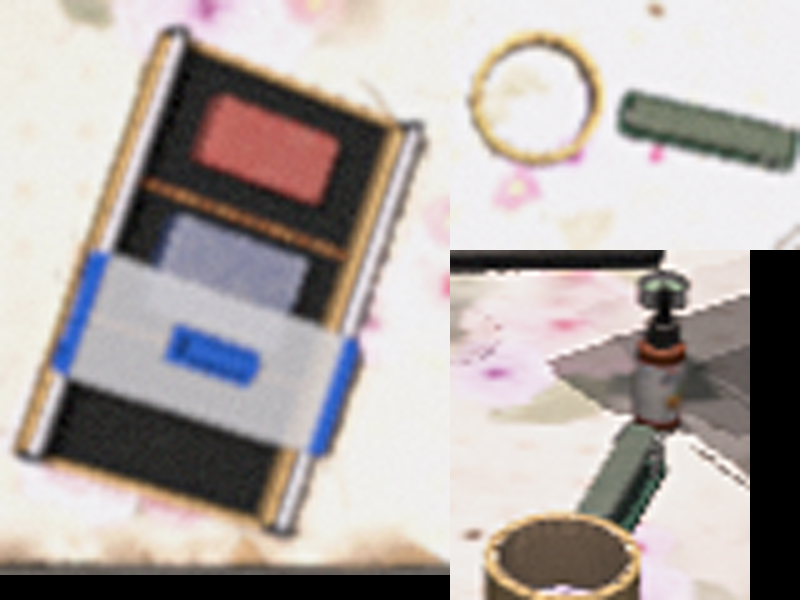

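```bash
cat > h.py <<'E'
import numpy as np, cv2
from scipy.optimize import least_squares, minimize
from scipy.spatial.transform import Rotation as Ro
from station import arm, grab_frame
CAM={"side":(52.706403990760535,246.85253445145355,197.51674989412362,[0.40105978207206255,0.7820347967847899,0.6710355862504396],[-2.1781228358926885,0.006459603126820035,-2.9858631380185594]),
"top":(46.15437562244091,245.6922368700873,189.10555973740907,[0.36059677962271874,-0.0661554379362707,1.566461453188724],[-3.034785545714562,0.010249016896392904,-1.5671334401920154])}
def proj(n,P):
    v,cx,cy,t,r=CAM[n]; f=192/np.tan(np.radians(v)/2)
    p=(np.atleast_2d(P)-t)@Ro.from_euler("xyz",r).as_matrix()
    return p[:,:2]/p[:,2:]*f+[cx,cy]
def deck(o,P): # o: x,y,yaw ; deck coords -> world
    R=Ro.from_euler("z",o[2]).as_matrix()@Ro.from_euler("y",-np.pi/6).as_matrix()
    return np.atleast_2d(P)@R.T+[o[0],o[1],.066]
def crop2px(uv,x0,y0,k): return (np.array(uv,float)+.5)/k-.5+[x0,y0]
E
cat > fit.py <<'E'
from h import *
A=crop2px([(46,73),(232,30),(691,188),(586,277),(308,170),(467,237),(503,113),(598,147),(476,98)],130,232,4)
B=crop2px([(177,33),(412,128),(280,527),(28,452),(98,255),(62,373),(355,340),(318,453)],115,125,5)
def pts(s,p):
    return np.array([(.086,-p,.051),(-.086,-p,.051),(-.086,p,.051),(.086,p,.051),(.095,s-.041,.0525),(.095,s+.041,.0525),(-.095,s-.041,.0525),(-.095,s+.041,.0525),(0,s,.0825)])
def res(v,full=False):
    W=deck(v[:3],pts(v[3],v[4])); r=np.vstack([proj("side",W)-A,(proj("top",W)-B.tolist() if 0 else proj("top",W)[:8]-B)])
    return r if full else r.ravel()
s=least_squares(res,[.45,.2,1.4,.03,.145],loss="soft_l1")
print("ox,oy,yaw,cover,posty",s.x.round(4)); print(res(s.x,1).round(1).tolist())
o=s.x[:3]
for nm,q in {"near":(0,.095,0),"mid":(0,0,0),"far":(0,-.095,0),"finTCP":(-.003,s.x[3],.065),"finTCPfar":(-.003,-.095,.065)}.items(): print(nm,deck(o,[q])[0].round(4))
# stapler in top image
t=cv2.imread("/tmp/top0.png").astype(int); b,g,r=t[...,0],t[...,1],t[...,2]
m=((g-r>8)&(g<150)).astype(np.uint8); m[:,:270]=0;m[:,335:]=0;m[:185]=0;m[225:]=0
n,l,st,c=cv2.connectedComponentsWithStats(m); i=1+st[1:,4].argmax(); m=(l==i).astype(np.uint8); print("stapler px",st[i],c[i])
K=8
def sil(v):
    im=np.zeros((60*K,90*K),np.uint8); R=Ro.from_euler("z",v[2]).as_matrix()
    for w,L,z0,z1 in((.017,.064,0,.007),(.011,.056,.007,.036)):
        P=np.array([(a*w,bb*L,z) for a in(-1,1) for bb in(-1,1) for z in(z0,z1)])@R.T+[v[0],v[1],0]
        u=((proj("top",P)-[260,175]+.5)*K).round().astype(np.int32); cv2.fillConvexPoly(im,cv2.convexHull(u),1)
    return cv2.resize(im.astype(np.float32),(90,60),interpolation=cv2.INTER_AREA)
M=m[175:235,260:350].astype(np.float32)
cost=lambda v:np.abs(sil(v)-M).sum()
best=min((minimize(cost,[.42+dx,-.27,y],method="Nelder-Mead",options=dict(initial_simplex=[[.42+dx,-.27,y],[.44+dx,-.27,y],[.42+dx,-.25,y],[.42+dx,-.27,y+.1]])) for dx in(-.02,.02) for y in(-.3,-.1,.2)),key=lambda q:q.fun)
print("stapler x,y,yaw",best.x.round(4),best.fun,M.sum())
E
python3 fit.py
```

```text
ox,oy,yaw,cover,posty [0.5459 0.2516 1.2674 0.0487 0.1432]
[[0.1, 0.3], [-0.2, -0.5], [-0.4, -0.9], [-0.2, -0.3], [-1.7, 1.0], [-0.6, -0.4], [-9.3, -3.2], [0.7, -0.2], [0.6, 0.9], [0.2, 0.3], [0.4, 0.2], [-0.1, 1.4], [0.6, 1.7], [-1.9, -0.6], [-3.3, 0.5], [0.3, 1.0], [-0.1, 1.7]]
near [0.4552 0.28   0.066 ]
mid [0.5459 0.2516 0.066 ]
far [0.6365 0.2232 0.066 ]
finTCP [0.4889 0.2327 0.1208]
finTCPfar [0.6261 0.1897 0.1208]
stapler px [284 199  28  13  85] [294.50588235 205.24705882]
stapler x,y,yaw [ 0.3356 -0.2211 -0.2667] 85.0 85.0
```

```bash
sed -i 's/^m=((g-r.*$/gr=t.sum(2)\/3; m=(gr<165).astype(np.uint8); m[:,:272]=0;m[:,325:]=0;m[:190]=0;m[225:]=0/; s/(98,255),(62,373)/(91,252),(52,371)/; s/r=np.vstack(\[proj("side",W)-A/r=np.vstack([(proj("side",W)-A)*np.array([1]*6+[0]+[1]*2)[:,None]/; s/\[\.42+dx,-\.27,y\]/[.4+dx,-.28,y]/g;s/\[\.44+dx,-\.27,y\],\[\.42+dx,-\.25,y\],\[\.42+dx,-\.27,y+\.1\]/[.42+dx,-.28,y],[.4+dx,-.26,y],[.4+dx,-.28,y+.1]/' fit.py
cat >> fit.py <<'E'
print(m[190:225,272:325].sum()); 
for row in M[18:45,20:66]: print("".join(".#"[int(x)] for x in row))
print("cheek check proj", proj("top",[(best.x[0],best.x[1],0)]))
E
python3 fit.py
```

```text
ox,oy,yaw,cover,posty [0.5459 0.2518 1.2687 0.0478 0.1431]
[[0.0, 0.4], [-0.3, -0.5], [-0.5, -1.0], [-0.2, -0.3], [-2.1, 0.9], [-1.0, -0.5], [-0.0, -0.0], [0.3, -0.4], [0.1, 0.7], [0.1, 0.3], [0.4, 0.1], [-0.1, 1.4], [0.6, 1.7], [-0.5, -0.2], [-1.2, 0.7], [0.4, 0.7], [0.0, 1.4]]
near [0.4552 0.28   0.066 ]
mid [0.5459 0.2518 0.066 ]
far [0.6366 0.2235 0.066 ]
finTCP [0.4898 0.2325 0.1208]
finTCPfar [0.6261 0.19   0.1208]
stapler px [283 198  37  16 335] [301.00895522 205.85671642]
stapler x,y,yaw [ 0.4704 -0.2423 -0.2162] 41.734375 335.0
335
..............................................
..............................................
..............................................
..............................................
..............................................
.....###......................................
.....########.................................
....############..............................
....#################.........................
....######################....................
....##########################................
...###############################............
...##################################.........
....####################################......
.....###################################......
..........##############################......
...........#...#########################......
..................######################......
........................###############.......
............................###########.......
................................#######.......
..............................................
..............................................
..............................................
..............................................
..............................................
..............................................
cheek check proj [[301.0594015  205.85445972]]
```

Run:
```python
from h import *
K=7
def ov(n,x0,y0,w,h,k,polys):
    i=cv2.imread(f"/tmp/{n}0.png")[y0:y0+h,x0:x0+w]; i=cv2.resize(i,(w*k,h*k),interpolation=cv2.INTER_CUBIC)
    for P,c in polys:
        u=((proj(n,P)-[x0,y0]+.5)*k-.5).round().astype(int); cv2.polylines(i,[u],False,c,1)
    return i
R=Ro.from_euler("z",-.2162).as_matrix()
sq=lambda w,L,z:np.array([(a*w,b*L,z) for a,b in((-1,-1),(1,-1),(1,1),(-1,1),(-1,-1))])@R.T+[.4704,-.2423,0]
S=[(sq(.017,.064,0),(0,0,255)),(sq(.011,.056,.036),(255,0,255))]
m=np.zeros((600,800,3),np.uint8)
m[:300,:420]=ov("top",275,185,60,43,7,S)[:300]
m[300:,:420]=ov("side",255,160,60,43,7,S)[:300]
o=[.5459,.2518,1.2687]; s=.0478
D=[(deck(o,[(x,-.142,0),(x,.142,0)]),(0,0,255)) for x in(.083,-.083)]+[(deck(o,[(x,-.143,.044),(x,.143,.044)]),(0,255,0)) for x in(.086,-.086)]
D+=[(deck(o,[(a*.095,s+b*.041,.0525) for a,b in((-1,-1),(1,-1),(1,1),(-1,1),(-1,-1))]),(0,255,255)),(deck(o,[(a*.025,s+b*.007,.0825) for a,b in((-1,-1),(1,-1),(1,1),(-1,1),(-1,-1))]),(0,255,255))]
m[:380,420:]=ov("top",115,125,76,76,5,D)
j=ov("side",175,230,127,110,3,D); m[270:,420:]=j[:330,:380]
cv2.imwrite("pics/C.png",m)
```

```text
(no output)
```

View pics/C.png

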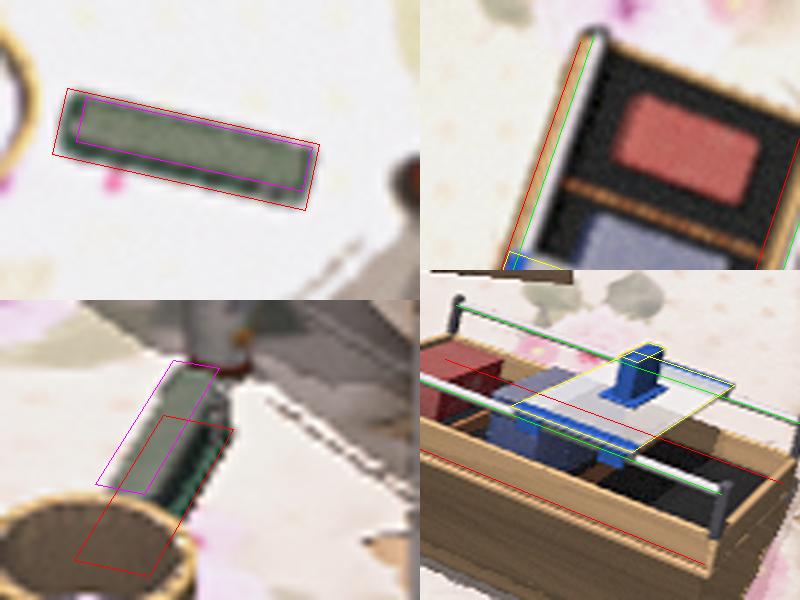

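```bash
cat > go.py <<'E'
# usage: go.py yaw x y z [x y z ...] : shift/turn from the present pose to each waypoint, in jog units
import sys; from h import *
s=arm.get_state(); p=s["eef_pos"]; R=Ro.from_euler("xyz",s["ee_rot"]); a=list(map(float,sys.argv[1:]))
d=(s["ee_rot"][2]-a[0]+np.pi)%(2*np.pi)-np.pi
print("t",round(s["t"],2),"tcp",p.round(4),"rpy",s["ee_rot"].round(3),"F",s["force"].round(1),"w",round(s["width"]*1e3,1),"turn",round(np.degrees(d)/5,2))
for w in np.reshape(a[1:],(-1,3)): print(w,(R.inv().apply(w-p)/.06).round(2))
E
python3 go.py -1.873 .46 -.3 .26 .49 -.05 .26 .4898 .2325 .2
```

```text
t 0.1 tcp [ 0.2993 -0.6045  0.2052] rpy [ 3.14  -0.    -2.682] F [-0.1  0.2  0.9] w 87.6 turn -9.27
[ 0.46 -0.3   0.26] [-4.65  3.36 -0.91]
[ 0.49 -0.05  0.26] [-6.95  6.87 -0.9 ]
[0.4898 0.2325 0.2   ] [-9.03 11.09  0.1 ]
```

Call:
jog_arm([
  [[-0.78,0.56,-0.3,-1.0],[-1.55,1.12,-0.6,-2.1],[-2.3,1.7,-0.9,-3.2],[-3.1,2.25,-0.9,-4.3],[-3.9,2.8,-0.9,-5.4],[-4.65,3.36,-0.9,-6.5],[-5.2,4.2,-0.9,-7.6],[-5.7,5.0,-0.9,-8.6]],
], grip=50)

```text
t: 1.1
eef_pos: [0.4728, -0.1823, 0.2596]
ee_rot: [3.141, -0.0, -1.928]
force: [1.2, -0.3, 0.2]
width: 0.0503
gripper_force: 0.0
```

```bash
python3 go.py -1.873 .49 -.05 .26 .4898 .2325 .2
```

```text
t 1.1 tcp [ 0.4728 -0.1823  0.2596] rpy [ 3.141 -0.    -1.928] F [ 1.2 -0.3  0.2] w 50.3 turn -0.63
[ 0.49 -0.05  0.26] [-2.17  0.5  -0.01]
[0.4898 0.2325 0.2   ] [-6.58  2.15  1.  ]
```

Call:
jog_arm([
  [[-0.9,0.2,0.0,-0.3],[-1.8,0.4,0.0,-0.65],[-2.8,0.7,0.0,-0.65],[-3.8,1.1,0.1,-0.65],[-4.7,1.45,0.3,-0.65],[-5.65,1.8,0.6,-0.65],[-6.58,2.15,0.9,-0.65],[-6.58,2.15,1.0,-0.65]],
])

```text
t: 2.1
eef_pos: [0.4905, 0.2336, 0.1981]
ee_rot: [3.14, -0.002, -1.871]
force: [0.4, -0.5, 0.5]
width: 0.0503
gripper_force: 0.0
```

```bash
python3 go.py -1.873 .4898 .2325 .2 .4898 .2325 .1208
python3 - <<'E'
from h import *
s=arm.get_state()["eef_pos"]
f=grab_frame("side")["img"][:,:,::-1].copy();g=grab_frame("top")["img"][:,:,::-1].copy()
m=np.zeros((600,800,3),np.uint8)
def c(n,i,x,y,w,h,k):
    i=cv2.resize(i[y:y+h,x:x+w],(w*k,h*k),interpolation=cv2.INTER_CUBIC)
    u=((proj(n,[s])[0]-[x,y]+.5)*k-.5).round().astype(int); cv2.circle(i,tuple(u),4,(0,0,255),1); return i
m[:600,:500]=c("side",f,185,200,125,150,4); m[:480,500:]=c("top",g,130,150,75,120,4)
cv2.imwrite("pics/D.png",m)
E
```

```text
t 2.1 tcp [0.4905 0.2336 0.1981] rpy [ 3.140e+00 -2.000e-03 -1.871e+00] F [ 0.4 -0.5  0.5] w 50.3 turn 0.03
[0.4898 0.2325 0.2   ] [ 0.02  0.01 -0.03]
[0.4898 0.2325 0.1208] [0.02 0.   1.29]
```

View pics/D.png

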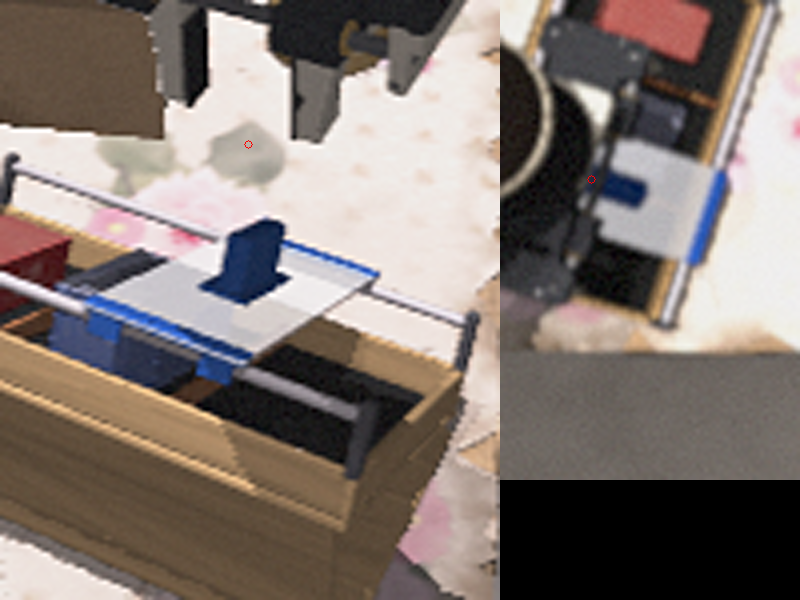

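Call:
jog_arm([
  [[0.02,0.0,0.6,0],[0.02,0.0,1.1,0],[0.02,0.0,1.27,0],[0.02,0.0,1.27,0]],
])

```text
t: 2.7
eef_pos: [0.4914, 0.2288, 0.1243]
ee_rot: [-3.141, -0.0, -1.875]
force: [0.4, -0.2, 0.7]
width: 0.0503
gripper_force: 0.0
```

Call:
jog_arm([
  [[0,0,0,0],[0,0,0,0],[0,0,0,0],[0,0,0,0]],
], grip=0, squeeze=15)

```text
t: 3.2
eef_pos: [0.4911, 0.2296, 0.1241]
ee_rot: [-3.141, 0.0, -1.874]
force: [-1.9, 1.3, 0.1]
width: 0.0155
gripper_force: 0.7
```

```bash
python3 go.py -1.873 .6261 .19 .1208
```

```text
t 3.2 tcp [0.4911 0.2296 0.1241] rpy [-3.141  0.    -1.874] F [-1.9  1.3  0.1] w 15.5 turn -0.02
[0.6261 0.19   0.1208] [-0.04 -2.35  0.06]
```

Call:
jog_arm([
  [[0,0,0,0],[0,0,0,0],[0,-0.3,0,0],[0,-0.8,0,0],[0,-1.3,0,0],[0,-1.8,0,0],[0,-2.15,0,0],[0,-2.3,0,0]],
])

```text
t: 4.2
eef_pos: [0.624, 0.1868, 0.1248]
ee_rot: [-3.141, -0.001, -1.875]
force: [-2.5, -3.6, 8.4]
width: 0.0006
gripper_force: 4.6
```

```bash
python3 go.py -1.873 .6261 .19 .1208
```

```text
t 4.2 tcp [0.624  0.1868 0.1248] rpy [-3.141e+00 -1.000e-03 -1.875e+00] F [-2.5 -3.6  8.4] w 0.6 turn -0.02
[0.6261 0.19   0.1208] [-0.06 -0.02  0.07]
```

```bash
cat > pic.py <<'E'
import sys; from h import *
s=arm.get_state()["eef_pos"]
f=grab_frame("side")["img"][:,:,::-1].copy();g=grab_frame("top")["img"][:,:,::-1].copy()
m=np.zeros((600,800,3),np.uint8)
def c(n,i,x,y,w,h,k):
    i=cv2.resize(i[y:y+h,x:x+w],(w*k,h*k),interpolation=cv2.INTER_CUBIC)
    u=((proj(n,[s])[0]-[x,y]+.5)*k-.5).round().astype(int); cv2.circle(i,tuple(u),4,(0,0,255),1); return i
m[:600,:500]=c("side",f,135,215,125,150,4) if len(sys.argv)<3 else c("side",f,185,205,125,150,4); m[:480,500:]=c("top",g,115,125,75,120,4)
cv2.imwrite(f"pics/{sys.argv[1]}.png",m)
E
python3 pic.py E
```

```text
(no output)
```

View pics/E.png

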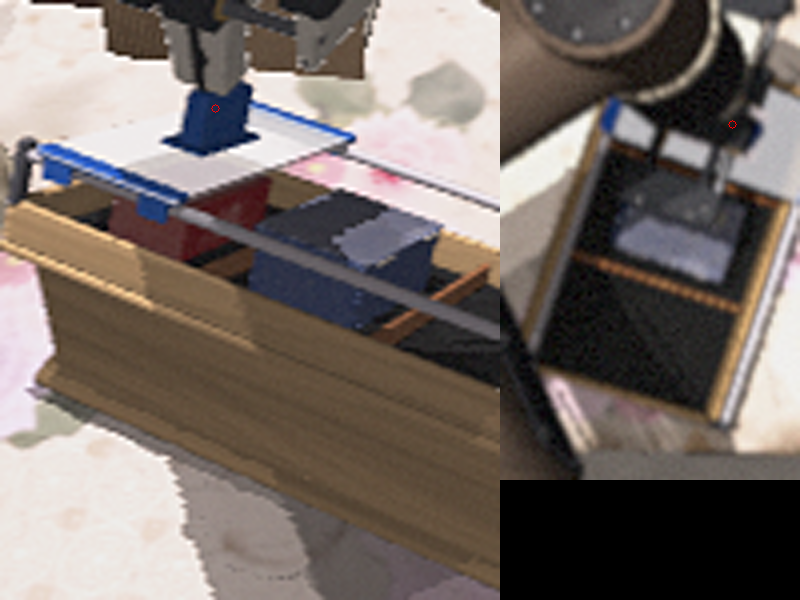

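Run:
```python
from h import *
s=arm.get_state(); p=s["eef_pos"];R=Ro.from_euler("xyz",s["ee_rot"])
for dz in(0,-.01,-.019):
  for dx in(-.0095,.0095):
    P=[p+R.apply([dx,dy,dz]) for dy in(-.02,0,.02)]
    print(dz,dx,((proj("side",P)-[135,215]+.5)*4-.5).round().tolist())
o=[.5459,.2518,1.2687]
Rd=Ro.from_euler("z",o[2])*Ro.from_euler("y",-np.pi/6)
print("tcp in deck",Rd.inv().apply(p-[o[0],o[1],.066]).round(4))
for sv in(-.085,-.095):
  print(sv,((proj("side",deck(o,[(a*.025,sv+b*.007,.0825) for a,b in((1,-1),(1,1),(-1,1),(-1,-1))]+[(.095,sv+.041,.0525),(.095,sv-.041,.0525),(-.095,sv+.041,.0525)]))-[135,215]+.5)*4-.5).round().tolist())
```

```text
0 -0.0095 [[173.0, 108.0], [204.0, 119.0], [236.0, 130.0]]
0 0.0095 [[193.0, 87.0], [224.0, 98.0], [256.0, 109.0]]
-0.01 -0.0095 [[171.0, 94.0], [202.0, 105.0], [235.0, 116.0]]
-0.01 0.0095 [[191.0, 73.0], [222.0, 83.0], [254.0, 94.0]]
-0.019 -0.0095 [[169.0, 81.0], [201.0, 92.0], [233.0, 103.0]]
-0.019 0.0095 [[189.0, 60.0], [221.0, 70.0], [253.0, 81.0]]
tcp in deck [-0.0041 -0.0942  0.0703]
-0.085 [[193.0, 95.0], [216.0, 103.0], [264.0, 90.0], [242.0, 83.0], [185.0, 207.0], [43.0, 153.0], [365.0, 141.0]]
-0.095 [[176.0, 89.0], [199.0, 97.0], [248.0, 85.0], [227.0, 77.0], [167.0, 200.0], [26.0, 147.0], [349.0, 136.0]]
```

```bash
cat >> h.py <<'E'
def ray(n,uv,z):
    v,cx,cy,t,r=CAM[n]; f=192/np.tan(np.radians(v)/2); t=np.array(t)
    d=Ro.from_euler("xyz",r).apply([(uv[0]-cx)/f,(uv[1]-cy)/f,1]); return t+d*(z-t[2])/d[2]
E
python3 - <<'E'
from h import *
print("side base corner",ray("side",(225.3,231.7),0).round(3))
for z in(.0,.08,.12,.16):
  print(z,"top edge L,R",ray("top",(232,169),z).round(3)[:2],ray("top",(326,169.5),z).round(3)[:2],"side upper corner front/back",ray("side",(227,195),z).round(3)[:2],ray("side",(243,134.5),z).round(3)[:2])
E
```

```text
side base corner [ 0.588 -0.003  0.   ]
0.0 top edge L,R [ 0.599 -0.001] [ 0.598 -0.331] side upper corner front/back [ 0.617 -0.176] [ 0.638 -0.601]
0.08 top edge L,R [ 0.587 -0.004] [ 0.586 -0.317] side upper corner front/back [ 0.592 -0.062] [ 0.61  -0.436]
0.12 top edge L,R [ 0.581 -0.006] [ 0.58  -0.311] side upper corner front/back [ 0.579 -0.004] [ 0.596 -0.354]
0.16 top edge L,R [ 0.575 -0.008] [ 0.574 -0.304] side upper corner front/back [0.566 0.053] [ 0.582 -0.271]
```

Call:
jog_arm([
  [[0,0,-0.6,0],[0,0,-1.5,0],[0,0,-2.0,0]],
], grip=60)

```text
t: 4.68
eef_pos: [0.6236, 0.1884, 0.2469]
ee_rot: [-3.139, 0.002, -1.874]
force: [0.6, -0.3, -1.6]
width: 0.0251
gripper_force: 0.0
```

```bash
python3 go.py -1.787 .55 .1 .25 .43 -.05 .2 .468 -.242 .15
```

```text
t 4.67 tcp [0.6236 0.1884 0.2469] rpy [-3.139e+00  2.000e-03 -1.874e+00] F [ 0.6 -0.3 -1.6] w 25.1 turn -1.0
[0.55 0.1  0.25] [ 1.77  0.73 -0.06]
[ 0.43 -0.05  0.2 ] [4.76 1.89 0.77]
[ 0.468 -0.242  0.15 ] [7.62 0.33 1.6 ]
```

Call:
jog_arm([
  [[0.85,0.35,0,0],[1.7,0.7,0,-0.3],[2.5,1.0,0.2,-0.6],[3.3,1.3,0.4,-1.0],[4.1,1.6,0.6,-1.0],[4.8,1.6,0.8,-1.0],[5.6,1.3,0.8,-1.0],[6.4,0.9,0.8,-1.0]],
])

```text
t: 5.68
eef_pos: [0.4562, -0.1634, 0.1964]
ee_rot: [-3.14, 0.0, -1.786]
force: [0.8, 0.5, 0.9]
width: 0.0599
gripper_force: 0.0
```

```bash
python3 go.py -1.787 .468 -.242 .1 .468 -.242 .03
```

```text
t 5.67 tcp [ 0.4562 -0.1634  0.1964] rpy [-3.14   0.    -1.786] F [0.8 0.5 0.9] w 59.9 turn 0.01
[ 0.468 -0.242  0.1  ] [ 1.24 -0.47  1.61]
[ 0.468 -0.242  0.03 ] [ 1.24 -0.47  2.77]
```

Call:
jog_arm([
  [[0.7,-0.25,0.3,0],[1.24,-0.47,0.7,0],[1.24,-0.47,1.4,0],[1.24,-0.47,1.8,0],[1.24,-0.47,1.8,0]],
])

```text
t: 6.3
eef_pos: [0.4664, -0.2407, 0.0861]
ee_rot: [3.137, -0.0, -1.788]
force: [0.6, -0.2, 0.8]
width: 0.0603
gripper_force: 0.0
```

```bash
python3 go.py -1.787 .468 -.242 .03 .468 -.242 .012; sed 's/c("side",f,185,205,125,150,4)/c("side",f,225,95,100,120,5)/; s/c("top",g,115,125,75,120,4)/c("top",g,265,150,60,96,5)/' pic.py > pic2.py; python3 pic2.py F 1
```

```text
t 6.3 tcp [ 0.4664 -0.2407  0.0861] rpy [ 3.137 -0.    -1.788] F [ 0.6 -0.2  0.8] w 60.3 turn -0.01
[ 0.468 -0.242  0.03 ] [ 0.02 -0.04  0.94]
[ 0.468 -0.242  0.012] [ 0.02 -0.04  1.24]
```

View pics/F.png

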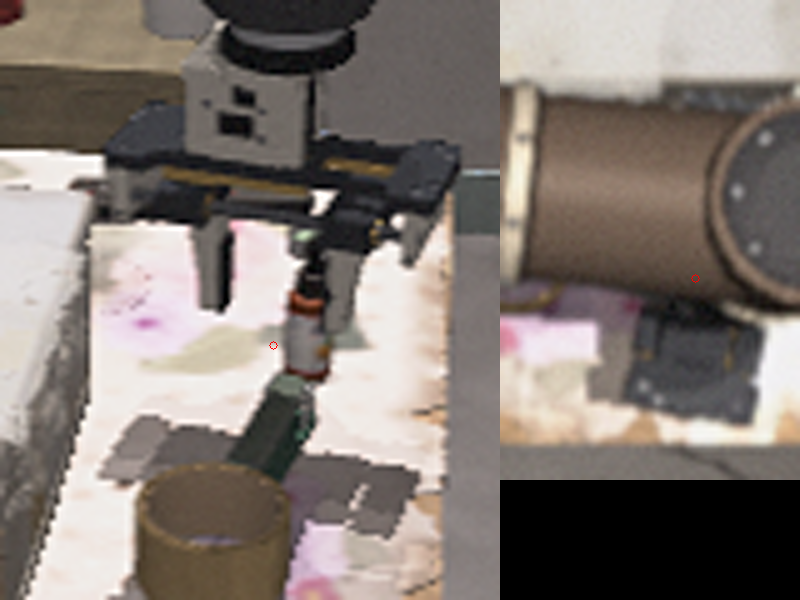

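Run:
```python
from h import *
s=arm.get_state(); p=s["eef_pos"];R=Ro.from_euler("xyz",s["ee_rot"])
for dz in(-.017,-.066,-.085,-.1):
  P=[p+R.apply([a*.039,b*.0965,dz]) for a,b in((-1,-1),(1,-1),(1,1),(-1,1))]
  print(dz,((proj("side",P)-[225,95]+.5)*5-.5).round().tolist(),np.round(P,3)[:,:2].tolist())
print([((proj("side",[p+R.apply([-.0095,b*.035,dz]) for b in(-1,1)])-[225,95]+.5)*5-.5).round().tolist() for dz in (0,-.017)])
```

```text
-0.017 [[97.0, 318.0], [143.0, 262.0], [445.0, 314.0], [413.0, 377.0]] [[0.571, -0.223], [0.554, -0.3], [0.366, -0.258], [0.383, -0.182]]
-0.066 [[96.0, 244.0], [143.0, 190.0], [452.0, 240.0], [420.0, 300.0]] [[0.571, -0.223], [0.554, -0.3], [0.366, -0.258], [0.383, -0.182]]
-0.085 [[96.0, 215.0], [143.0, 162.0], [455.0, 211.0], [423.0, 270.0]] [[0.571, -0.223], [0.554, -0.3], [0.366, -0.258], [0.383, -0.182]]
-0.1 [[96.0, 191.0], [143.0, 139.0], [458.0, 187.0], [425.0, 245.0]] [[0.571, -0.223], [0.554, -0.3], [0.366, -0.258], [0.383, -0.182]]
[[[210.0, 338.0], [321.0, 359.0]], [[211.0, 313.0], [323.0, 334.0]]]
```

Call:
jog_arm([
  [[0.02,-0.02,0.4,0],[0.02,-0.02,0.8,0],[0.02,-0.02,1.1,0],[0.02,-0.02,1.24,0],[0.02,-0.02,1.24,0]],
])

```text
t: 7.02
eef_pos: [0.4694, -0.2422, 0.0141]
ee_rot: [-3.141, -0.0, -1.787]
force: [0.6, 0.5, 0.4]
width: 0.0599
gripper_force: 0.0
```

Call:
jog_arm([
  [[0,0,0.1,0],[0,0,0.2,0],[0,0,0.28,0],[0,0,0.28,0]],
])

```text
t: 7.52
eef_pos: [0.4685, -0.2422, -0.0038]
ee_rot: [3.141, -0.0, -1.787]
force: [-0.3, 0.2, 0.1]
width: 0.0601
gripper_force: 0.0
```

Call:
jog_arm([
  [[0,0,0.05,0],[0,0,0.1,0],[0,0,0.13,0],[0,0,0.13,0]],
])

```text
t: 8.02
eef_pos: [0.4687, -0.2422, -0.0113]
ee_rot: [3.141, -0.0, -1.787]
force: [0.3, 0.3, -0.4]
width: 0.0601
gripper_force: 0.0
```

Call:
jog_arm([
  [[0,0,0.04,0],[0,0,0.06,0],[0,0,0.08,0],[0,0,0.08,0]],
])

```text
t: 8.52
eef_pos: [0.4688, -0.2422, -0.016]
ee_rot: [3.142, -0.0, -1.787]
force: [0.6, 0.3, -0.1]
width: 0.06
gripper_force: 0.0
```

Call:
jog_arm([
  [[0,0,-0.1,0],[0,0,-0.16,0],[0,0,-0.16,0]],
])

```text
t: 8.9
eef_pos: [0.4692, -0.2422, -0.0057]
ee_rot: [-3.14, 0.0, -1.787]
force: [0.1, 0.3, 0.9]
width: 0.0601
gripper_force: 0.0
```

Call:
jog_arm([
  [[0,0,0,0],[0,0,0,0],[0,0,0,0],[0,0,0,0],[0,0,0,0],[0,0,0,0]],
], grip=0, squeeze=25)

```text
t: 9.65
eef_pos: [0.4688, -0.2422, -0.0064]
ee_rot: [3.142, 0.0, -1.787]
force: [0.1, -1.0, 0.3]
width: 0.0218
gripper_force: 25.0
```

Call:
jog_arm([
  [[0,0,-0.3,0],[0,0,-0.9,0],[0,0,-1.7,0],[0,0,-2.5,0],[0,0,-3.3,0],[0,0,-3.6,0],[0,0,-3.6,0]],
])

```text
t: 10.52
eef_pos: [0.4693, -0.2421, 0.2107]
ee_rot: [-3.139, 0.001, -1.787]
force: [0.1, 1.0, -3.2]
width: 0.0222
gripper_force: 25.0
```

```bash
python3 - <<'E'
from h import *
o=[.5459,.2518,1.2687]; c,s=np.cos(o[2]),np.sin(o[2])
for h in(-.024,-.018): print(h,o[0]+c*h-s*.095,o[1]+s*h+c*.095)
E
python3 go.py -1.873 .43 0 .21 .448 .257 .2
```

```text
-0.024 0.44806155198773134 0.2571514568624439
-0.018 0.44984668550771467 0.26287974616343346
t 10.53 tcp [ 0.4693 -0.2421  0.2107] rpy [-3.139e+00  1.000e-03 -1.787e+00] F [ 0.1  1.  -3.2] w 22.2 turn 0.98
[0.43 0.   0.21] [-3.8   1.51  0.01]
[0.448 0.257 0.2  ] [-8.05  2.13  0.18]
```

Call:
jog_arm([
  [[-0.8,0.3,0,0.1],[-1.7,0.7,0,0.2],[-2.6,1.1,0,0.3],[-3.5,1.5,0,0.5],[-4.4,1.7,0,0.6],[-5.3,1.8,0,0.8],[-6.2,1.95,0,0.98],[-7.0,2.0,0,0.98]],
])

```text
t: 11.52
eef_pos: [0.4406, 0.1953, 0.2079]
ee_rot: [3.14, -0.002, -1.872]
force: [1.2, -1.0, -1.4]
width: 0.0223
gripper_force: 25.0
```

```bash
python3 go.py -1.873 .448 .257 .2
```

```text
t 11.53 tcp [0.4406 0.1953 0.2079] rpy [ 3.140e+00 -2.000e-03 -1.872e+00] F [ 1.2 -1.  -1.4] w 22.3 turn 0.01
[0.448 0.257 0.2  ] [-1.02  0.19  0.13]
```

Call:
jog_arm([
  [[-0.5,0.1,0.0,0],[-0.9,0.17,0.05,0],[-1.02,0.19,0.1,0],[-1.02,0.19,0.13,0],[-1.02,0.19,0.13,0]],
])

```text
t: 12.15
eef_pos: [0.4489, 0.2546, 0.2015]
ee_rot: [3.141, -0.001, -1.874]
force: [-0.8, 0.8, -1.8]
width: 0.0215
gripper_force: 25.0
```

```bash
python3 go.py -1.873 .448 .257 .13 .448 .257 .094; sed 's/c("side",f,185,205,125,150,4)/c("side",f,185,200,125,150,4)/' pic.py > pic3.py; python3 pic3.py G 1
```

```text
t 12.15 tcp [0.4489 0.2546 0.2015] rpy [ 3.141e+00 -1.000e-03 -1.874e+00] F [-0.8  0.8 -1.8] w 21.5 turn -0.01
[0.448 0.257 0.13 ] [-0.03  0.03  1.19]
[0.448 0.257 0.094] [-0.03  0.03  1.79]
```

View pics/G.png

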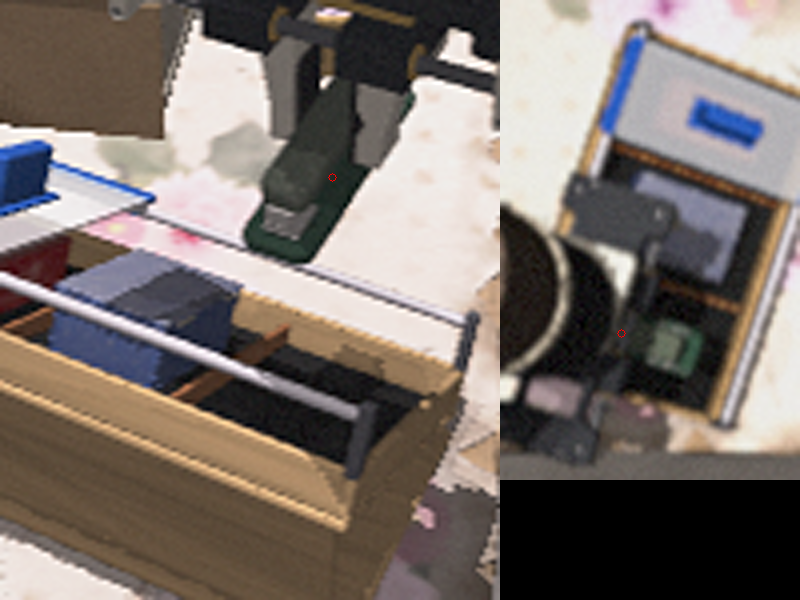

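Run:
```python
from h import *
e=np.array([.2976,.9547,0]);y=np.array([-.9547,.2976,0]);p=np.array([.4489,.2546,.2075])
for z in(0,.005): print(((proj("side",[p+e*.064+y*a*.017+[0,0,z] for a in(-1,0,1)]+[p+e*.056+y*a*.011+[0,0,.036] for a in(-1,1)])-[185,200]+.5)*4-.5).round().tolist())
print(((proj("top",[p-e*.064+y*a*.017 for a in(-1,1)])-[115,125]+.5)*4-.5).round().tolist())
```

```text
[[235.0, 245.0], [271.0, 258.0], [308.0, 270.0], [255.0, 174.0], [304.0, 190.0]]
[[235.0, 237.0], [271.0, 249.0], [308.0, 262.0], [255.0, 174.0], [304.0, 190.0]]
[[206.0, 336.0], [192.0, 379.0]]
```

Call:
jog_arm([
  [[-0.03,0.0,0.4,0],[-0.03,0.0,0.8,0],[-0.03,0.0,1.2,0],[-0.03,0.0,1.5,0],[-0.03,0.0,1.7,0],[-0.03,0.0,1.79,0],[-0.03,0.0,1.79,0]],
])

```text
t: 13.12
eef_pos: [0.4499, 0.2573, 0.0947]
ee_rot: [-3.141, 0.0, -1.873]
force: [-0.2, 0.0, -1.8]
width: 0.0216
gripper_force: 25.0
```

```bash
python3 go.py -1.873 .4498 .2629 .094 .4498 .2629 .0866
```

```text
t 13.12 tcp [0.4499 0.2573 0.0947] rpy [-3.141  0.    -1.873] F [-0.2  0.  -1.8] w 21.6 turn 0.0
[0.4498 0.2629 0.094 ] [-0.09  0.03  0.01]
[0.4498 0.2629 0.0866] [-0.09  0.03  0.13]
```

Call:
jog_arm([
  [[-0.05,0.0,0.0,0],[-0.09,0.0,0.0,0],[-0.09,0.0,0.06,0],[-0.09,0.0,0.12,0],[-0.09,0.0,0.15,0],[-0.09,0.0,0.15,0]],
], squeeze=10)

```text
t: 13.88
eef_pos: [0.4511, 0.2619, 0.0852]
ee_rot: [3.141, -0.001, -1.873]
force: [0.4, -2.5, -0.4]
width: 0.022
gripper_force: 10.0
```

Call:
jog_arm([
  [[0.02,0,0.05,0],[0.04,0,0.1,0],[0.055,0,0.15,0],[0.07,0,0.2,0],[0.08,0,0.25,0],[0.09,0,0.3,0],[0.09,0,0.3,0]],
])

```text
t: 14.75
eef_pos: [0.4496, 0.2574, 0.0672]
ee_rot: [3.141, -0.0, -1.873]
force: [0.3, 0.3, -2.0]
width: 0.0221
gripper_force: 10.0
```

Call:
jog_arm([
  [[0.0,0,0.05,0],[0.005,0,0.1,0],[0.01,0,0.15,0],[0.01,0,0.2,0],[0.01,0,0.25,0],[0.005,0,0.28,0],[0.005,0,0.28,0]],
])

```text
t: 15.62
eef_pos: [0.4494, 0.2572, 0.0512]
ee_rot: [3.142, 0.0, -1.872]
force: [-5.2, 0.1, 7.5]
width: 0.0222
gripper_force: 10.0
```

```bash
python3 go.py -1.873 .4498 .2629 .094; python3 pic3.py H 1
```

```text
t 15.62 tcp [0.4494 0.2572 0.0512] rpy [ 3.142  0.    -1.872] F [-5.2  0.1  7.5] w 22.2 turn 0.01
[0.4498 0.2629 0.094 ] [-0.09  0.02 -0.71]
```

View pics/H.png

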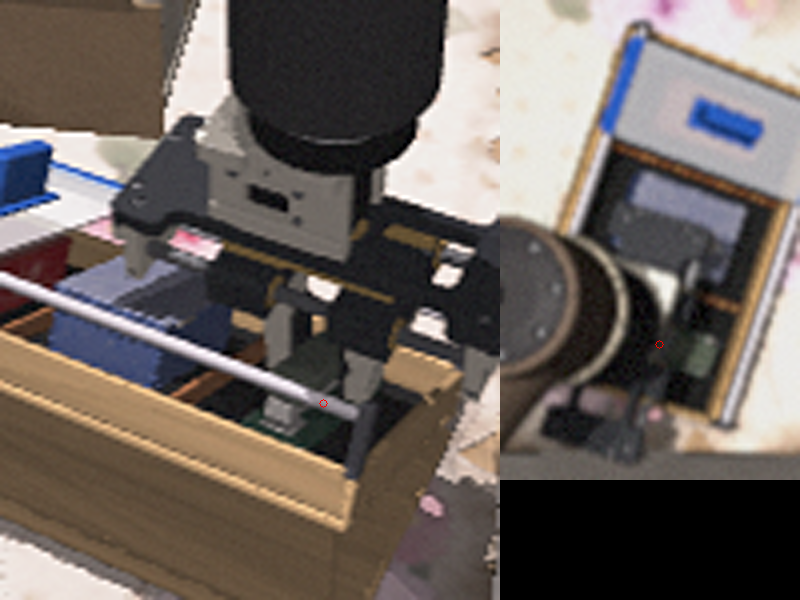

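Call:
jog_arm([
  [[0,0,-0.02,0],[0,0,-0.02,0]],
])

```text
t: 15.98
eef_pos: [0.4495, 0.2569, 0.0516]
ee_rot: [3.141, -0.0, -1.873]
force: [0.6, -0.1, -3.1]
width: 0.0223
gripper_force: 10.0
```

Call:
jog_arm([
  [[0,0,-0.02,0],[0,0,-0.02,0],[0,0,-0.02,0],[0,0,-0.02,0]],
], grip=31)

```text
t: 16.48
eef_pos: [0.4497, 0.2571, 0.0531]
ee_rot: [-3.142, 0.0, -1.873]
force: [0.9, 0.3, 0.5]
width: 0.0309
gripper_force: 0.0
```

Call:
jog_arm([
  [[0,0,-0.2,0],[0,0,-0.6,0],[0,0,-1.3,0],[0,0,-2.1,0],[0,0,-2.8,0],[0.5,0,-3.0,0],[1.3,0,-3.0,0],[2.0,0,-3.0,0]],
])

```text
t: 17.48
eef_pos: [0.4133, 0.1412, 0.2341]
ee_rot: [-3.141, 0.001, -1.872]
force: [-0.3, -1.1, 0.3]
width: 0.031
gripper_force: 0.0
```

```bash
sed -i 's/c("side",f,185,200,125,150,4)/c("side",f,170,225,125,150,4)/; s/c("top",g,115,125,75,120,4)/c("top",g,117,125,75,120,4)/' pic3.py; python3 pic3.py I 1
```

```text
(no output)
```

View pics/I.png

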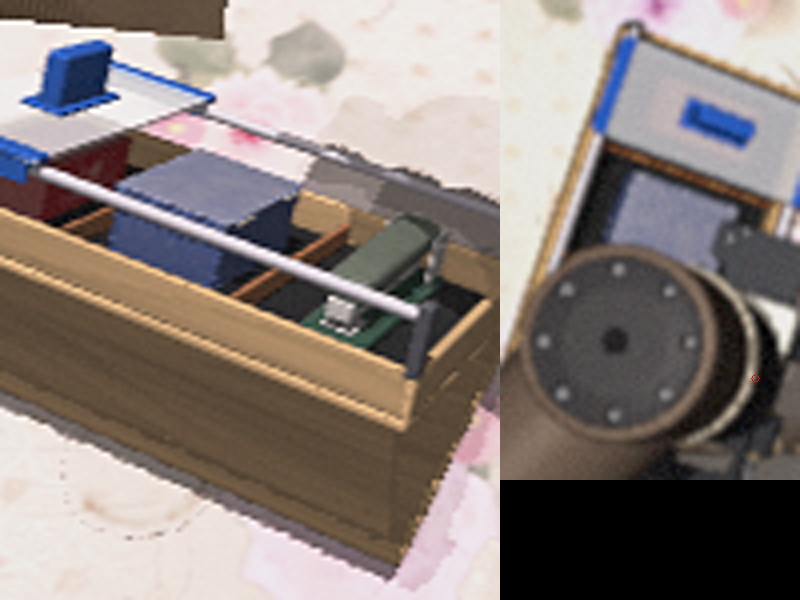

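```bash
python3 - <<'E'
from h import *
o=[.5459,.2518,1.2687]
c=lambda P:((proj("side",deck(o,P))-[170,225]+.5)*4-.5).round().tolist()
for x in(-.02,-.01,0): print(x,c([(x+a*.056,.095+b*.011,.036) for a,b in((1,-1),(1,1),(-1,1),(-1,-1))]),c([(x+.064,.095+b*.017,.0) for b in(-1,1)]))
for s in(-.085,-.09,-.095): print(s,c([(a*.025,s+b*.007,.0825) for a,b in((1,-1),(1,1),(-1,1),(-1,-1))]),c([(-.095,s+.041,.0525),(.095,s+.041,.0525)]))
print(c([(0.046,.033,.036),(-.046,.033,.036),(0.046,.033,0)]))
E
python3 go.py -1.873 .6261 .19 .24
```

```text
-0.02 [[335.0, 260.0], [378.0, 276.0], [451.0, 220.0], [413.0, 207.0]] [[300.0, 333.0], [367.0, 359.0]]
-0.01 [[327.0, 266.0], [371.0, 282.0], [445.0, 225.0], [407.0, 211.0]] [[292.0, 339.0], [359.0, 366.0]]
0 [[319.0, 271.0], [363.0, 288.0], [439.0, 229.0], [400.0, 216.0]] [[283.0, 346.0], [351.0, 373.0]]
-0.085 [[53.0, 55.0], [76.0, 63.0], [124.0, 50.0], [102.0, 43.0]] [[225.0, 101.0], [45.0, 167.0]]
-0.09 [[44.0, 52.0], [67.0, 60.0], [116.0, 47.0], [94.0, 40.0]] [[217.0, 98.0], [36.0, 163.0]]
-0.095 [[36.0, 49.0], [59.0, 57.0], [108.0, 45.0], [87.0, 37.0]] [[209.0, 96.0], [27.0, 160.0]]
[[230.0, 230.0], [305.0, 189.0], [214.0, 301.0]]
t 17.57 tcp [0.4125 0.1396 0.2343] rpy [-3.141e+00  1.000e-03 -1.874e+00] F [0.4 0.3 0.1] w 31.0 turn -0.02
[0.6261 0.19   0.24  ] [-1.87 -3.15 -0.09]
```

```bash
python3 - <<'E'
from h import *
o=[.5459,.2518,1.2687]
print(deck(o,[(-.003,-.0925,.065),(-.003,.095,.065)]))
E
python3 go.py -1.873 .6237 .1907 .2
```

```text
[[0.62376867 0.19077054 0.12079165]
 [0.44475963 0.24655596 0.12079165]]
t 17.57 tcp [0.4125 0.1396 0.2343] rpy [-3.141e+00  1.000e-03 -1.874e+00] F [0.4 0.3 0.1] w 31.0 turn -0.02
[0.6237 0.1907 0.2   ] [-1.86 -3.1   0.58]
```

Call:
jog_arm([
  [[-0.2,-0.6,-0.05,0],[-0.5,-1.3,-0.05,0],[-0.9,-2.0,-0.05,0],[-1.3,-2.6,0,0],[-1.7,-3.1,0,0],[-1.9,-3.12,0.3,0],[-1.9,-3.12,0.6,0],[-1.9,-3.12,0.6,0]],
], grip=42)

```text
t: 18.58
eef_pos: [0.6246, 0.195, 0.1952]
ee_rot: [3.139, -0.003, -1.873]
force: [0.8, 0.1, -0.2]
width: 0.0423
gripper_force: 0.0
```

```bash
python3 go.py -1.873 .624 .191 .103
```

```text
t 18.57 tcp [0.6246 0.195  0.1952] rpy [ 3.139e+00 -3.000e-03 -1.873e+00] F [ 0.8  0.1 -0.2] w 42.3 turn 0.01
[0.624 0.191 0.103] [ 0.06 -0.01  1.54]
```

Call:
jog_arm([
  [[0.06,0,0.5,0],[0.06,0,1.0,0],[0.06,0,1.3,0],[0.06,0,1.45,0],[0.06,0,1.52,0],[0.06,0,1.52,0]],
])

```text
t: 19.32
eef_pos: [0.6258, 0.1924, 0.1064]
ee_rot: [-3.141, 0.0, -1.873]
force: [0.1, 0.1, 0.6]
width: 0.0421
gripper_force: 0.0
```

Call:
jog_arm([
  [[0,0,0,0],[0,0,0,0],[0,0,0,0],[0,0,0,0],[0,0,0,0],[0,0,0,0]],
], grip=0, squeeze=12)

```text
t: 20.08
eef_pos: [0.6255, 0.1923, 0.1061]
ee_rot: [-3.141, 0.0, -1.873]
force: [-1.6, -0.1, 2.7]
width: 0.0138
gripper_force: 12.0
```

```bash
python3 go.py -1.873 .4448 .2466 .103
```

```text
t 20.07 tcp [0.6255 0.1923 0.1061] rpy [-3.141  0.    -1.873] F [-1.6 -0.1  2.7] w 13.8 turn 0.0
[0.4448 0.2466 0.103 ] [0.03 3.15 0.05]
```

Call:
jog_arm([
  [[0,0.15,0,0],[0,0.45,0,0],[0,0.85,0,0],[0,1.25,0,0],[0,1.65,0,0],[0,2.05,0,0],[0,2.4,0,0],[0,2.6,0,0]],
])

```text
t: 21.08
eef_pos: [0.4755, 0.2396, 0.106]
ee_rot: [-3.141, 0.001, -1.872]
force: [2.8, 3.8, -3.0]
width: 0.0139
gripper_force: 12.0
```

```bash
python3 go.py -1.873 .4448 .2466 .106
```

```text
t 21.07 tcp [0.4755 0.2396 0.106 ] rpy [-3.141e+00  1.000e-03 -1.872e+00] F [ 2.8  3.8 -3. ] w 13.9 turn 0.01
[0.4448 0.2466 0.106 ] [0.04 0.52 0.  ]
```

Call:
jog_arm([
  [[0.02,0.15,0,0],[0.03,0.3,0,0],[0.03,0.42,0,0],[0.03,0.5,0,0],[0.03,0.54,0,0],[0.03,0.54,0,0],[0.03,0.54,0,0]],
])

```text
t: 21.95
eef_pos: [0.4458, 0.2489, 0.106]
ee_rot: [-3.141, 0.004, -1.873]
force: [2.5, 9.8, -4.6]
width: 0.0138
gripper_force: 12.0
```

```bash
python3 go.py -1.873 .4448 .2466 .106
```

```text
t 21.95 tcp [0.4458 0.2489 0.106 ] rpy [-3.141  0.004 -1.873] F [ 2.5  9.8 -4.6] w 13.8 turn 0.0
[0.4448 0.2466 0.106 ] [0.04 0.   0.  ]
```

Call:
jog_arm([
  [[0.04,0.04,0,0],[0.06,0.08,0,0],[0.06,0.08,0,0],[0.06,0.08,0,0]],
])

```text
t: 22.45
eef_pos: [0.4447, 0.2471, 0.1073]
ee_rot: [-3.134, 0.007, -1.871]
force: [25.8, 1.8, -12.1]
width: 0.0141
gripper_force: 12.0
```

```bash
python3 go.py -1.873 .4448 .2466 .106
python3 - <<'E'
from h import *
i=grab_frame("side")["img"][:,:,::-1]; cv2.imwrite("/tmp/s.png",i)
E
```

```text
t 22.45 tcp [0.4447 0.2471 0.1073] rpy [-3.134  0.007 -1.871] F [ 25.8   1.8 -12.1] w 14.1 turn 0.02
[0.4448 0.2466 0.106 ] [ 0.01 -0.    0.02]
```

Call:
jog_arm([
  [[0,-0.04,0,0],[0,-0.075,0,0],[0,-0.075,0,0]],
])

```text
t: 22.88
eef_pos: [0.446, 0.2465, 0.1072]
ee_rot: [-3.139, 0.007, -1.872]
force: [4.0, 10.3, -0.2]
width: 0.0139
gripper_force: 12.0
```

Call:
jog_arm([
  [[0,0,0,0],[0,0,0,0],[0,0,0,0],[0,0,0,0]],
], grip=40)

```text
t: 23.38
eef_pos: [0.4435, 0.2428, 0.1057]
ee_rot: [3.141, -0.001, -1.873]
force: [-0.2, 0.7, 0.1]
width: 0.0395
gripper_force: 0.0
```

Call:
jog_arm([
  [[0,0,-0.3,0],[0,0,-0.9,0],[0,0,-1.7,0],[0,0,-2.4,0],[1.0,0,-2.6,0],[2.0,0,-2.6,0],[3.0,0,-2.6,0],[4.0,0,-2.6,0]],
])

```text
t: 24.38
eef_pos: [0.3712, 0.0124, 0.262]
ee_rot: [-3.141, 0.0, -1.872]
force: [0.5, -1.2, -0.6]
width: 0.0403
gripper_force: 0.0
```

Run:
```python
from h import *
print(arm.get_state()["eef_pos"],arm.get_state()["force"])
i=grab_frame("side")["img"][:,:,::-1].astype(int); b,g,r=i[...,0],i[...,1],i[...,2]
m=((b-r>50)&(b>70)&(b-g>30)).astype(np.uint8); m[:225]=0; m[350:]=0; m[:,:130]=0
n,l,st,c=cv2.connectedComponentsWithStats(m)
for k in range(1,n):
    if st[k,4]>15: print(st[k],c[k].round(1))
o=[.5459,.2518,1.2687]
for s in(.085,.095,.105): print(s,proj("side",deck(o,[(-.025,s-.007,.0825),(.025,s+.007,.0825),(-.025,s+.007,.0825),(.095,s-.041,.0525),(.095,s+.041,.0525),(-.095,s+.041,.0525)])).round(1).tolist())
```

```text
[0.37124182 0.01237191 0.26199795] [ 0.52107813 -1.21536436 -0.58258473]
[257 262  43  22 287] [270.8 272.6]
[228 282  45  24 293] [249.1 292.5]
0.085 [[267.0, 259.3], [264.8, 266.4], [273.4, 261.4], [222.6, 281.8], [265.1, 297.7], [295.5, 273.5]]
0.095 [[271.6, 260.8], [269.7, 268.1], [278.1, 263.0], [227.6, 283.7], [270.5, 299.8], [299.9, 275.0]]
0.105 [[276.2, 262.3], [274.7, 269.8], [282.8, 264.5], [232.6, 285.6], [276.0, 301.9], [304.4, 276.5]]
```

```bash
python3 -c "
from station import arm
print(arm.job_done())"
```

```text
the job is handed in; nothing more can be done
None
```

I set the stapler down on its base, lengthwise, in the near bay (the empty one), slid the cover over it to the near stop, and handed the job in at about 24 s. My measurements agree with that placing, but the hand-in returned no verdict, and I viewed 11 pictures, one over the limit of 10.

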